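# Shut the test kiln and set its firing rate

### The arm

A 6-joint arm with a two-finger parallel gripper is mounted at the origin on the work surface. World frame = base frame: x ahead of the robot, y to its left, z up, the work surface at z = 0. Lengths are in mm, angles in rad, forces in N, time in s.
With the tool pointing down it reaches from about 275 to 1000 mm from the base axis. Payload 8.4 kg.
Tool frame: the origin (TCP) lies at the very end of the fingers, on their centre line; the grasp point (between the pads) lies 19 mm behind it (r.tcp_to_grasp is the distance from the TCP to the grasp point, in mm); z points along the fingers, y is the line along which they close (so a half turn about z gives the same grasp; the last joint's range is limited). The gripper opens to 85 mm and grips with 20 to 120 N. Pads are 22 mm wide; open, the fingers measure 114 mm over their backs; the gripper's body (76 mm by 85 mm) begins 54 mm behind the grasp point. The pads swing forward as they close: fully open they stand 13 mm farther back than shut.
Start: joints at [1.214, 0.353, 1.633, -0, 1.155, -0.002], TCP at [217.125, 586.075, 231.281] pointing down, gripper open.
Joint ranges: [-2.63, 2.63], [-0.92, 2.1], [0.06, 2.66], [-1.3, 4.44], [0, 2.69], [-3.02, 3.02]. Speed limits (rad/s): [2.22, 2.22, 2.79, 3.14, 3.14, 3.14].

### API

Orientations are given as [roll, pitch, yaw] about the fixed x, y, z axes, in that order (R = Rz(yaw) Ry(pitch) Rx(roll)).
In Python, from rig import r gives the robot as it stands. The module is installed in compiled form; this text tells all that it offers.
- The arm moves only by the tool play_rows, never from a script. Its argument "rows" is a list of rows, each an object with "dp": the shift along the tool's x, y, z in units of 40 mm (1.0 is 40 mm), a list of three; "turn": the turn, a rotation vector about the tool's x, y, z in units of 6 degrees (1.0 is 6 degrees), a list of three; "fingers": the closure, from 0 (fully open) to 1 (shut). In form: [{"dp": [tx, ty, tz], "turn": [wx, wy, wz], "fingers": fingers}, ...]. A call has 1 to 5 rows; each row shifts and turns the commanded pose from where the row before left it, along the tool's axes as they then stand; what a row does not reach is not made up. A row lasts 1/12 s, in which the tool goes at most 41.7 mm and 7.16 degrees, less where a joint would pass 70% of its speed; a pose out of reach is approached as far as the arm can. A call is refused whole if a number of a shift passes 1 or a number of a turn 1, either way. A call with a gripper value outside its range is refused whole. The fingers move at their own pace and stop on an object; "force" is the grip in N (left out, the last holds). Time passes only in rows, so rows that do not move let the fingers close. It gives the time, the measured TCP pose, the force, the opening and the grip force at its end, in the units of the state.
- r.sense(): the state, without advancing time (a new reading comes with each control period).
- r.grab_frame(name): name is "scene" or "side" or "wrist"; returns a dict with "pixels" (420x560x3 uint8, red, green, blue), "fx", "fy", "cx", "cy" (pixels), "pose" (4x4, takes a point from camera to world coordinates). Camera axes: x right, y down, z forward; pixel columns grow to the right and rows downward; lengths in mm; the calibration is good to about 2 mm. A picture is of the moment at which its call begins. There is no depth.
- r.sign_off(): hands the job in; it is judged then, once.
The state is a dict: "clock": time; "qpos": joint angles; "qvel": joint speeds; "joint_efforts": joint torques, N m; "eef_pos": TCP position; "tcp_rot": TCP orientation; "contact_force": force on the tool from outside, world axes, zero at the start; "wrist_torque": the same for the moment, N m; "opening": opening from 0.0 (shut) to 1.0 (fully open); "grasp_force": force on a finger pad.
Only numpy, scipy, OpenCV 4.12 (cv2) and the standard library are available. Lean on these libraries where they do the work, as an engineer would, in place of code of your own. Each camera call takes 0.05 s, during which the arm holds its last target. There are 200 camera calls.

### The job

Get the bench kiln ready to fire: its lid stands propped open on a locked folding stay, so press the stay's knee towards the hinge to break it and let the lid come all the way down. Then pull the sprung selector on the console out of its notch, turn it to the second-slowest firing rate (the second notch, counting from the smallest mark) and let it drop fully home there. Leave the mug, the kiln prop and the brick that stand close around the kiln where they are.

Things in the scene. Friction and masses are not known exactly. Their poses are not given: they have to be found in the camera images.
- kiln: Bench-top test kiln, fixed: square steel case 270 x 270 mm, open on top, rim 192 mm above the table. Origin under the centre of the case, on the table; z up; +x to the back (lid hinge), -x to the front (robot side), +y to the side with the lid stay, -y to the grey console. Stands anywhere within some 10 cm, turned up to 0.2 rad either way.
- lid (a joint): Lid angle (rad): 0 = shut flat on the rim, 1.2 = propped open as at the start. Lid 270 x 270 x 40 mm, 0.9 kg, hinged at kiln x 0.140, z 0.195. With the stay locked it cannot be pushed down; once broken, it sinks by itself on its damped hinge in 3 to 6 s. Keep out of the space that it sweeps (kiln y -0.14 to 0.14).
- stay_pad (a point): Centre of the outer face of the dark steel thumb pad at the stay's knee, 30 x 26 (kiln y) x 10 mm, sticking out sideways to kiln y 0.160..0.186; at the start at kiln (0.015, 0.173, 0.271). Site z = outward normal of the face, at the start to the front and 28 degrees above level. To break the stay press the face inward, against this normal (to the back and down), by 30 to 40 mm.
- stay_knee (a joint): Fold of the stay's knee (rad): 0 = locked just past straight, 0.24 = straight, 2.9 = folded, lid shut. Two flat steel links of 115 mm, from kiln (-0.030, 0.146, 0.165) up to the lid's side. It yields to 1 or 2 N; after 14 mm of pressing the links are straight, past 25 mm (0.5 rad) the lid's weight folds them on, away from the finger. Pressed less, it may go back and lock.
- selector_grip (a point): Grip point of the selector, on its turning axis, 40 mm above the panel. A black finger bar 14 mm wide, 20 to 52 mm above the panel; pointer end (white line on top) 52 mm from the axis, other end 34 mm. Site z = turning axis, outward, 30 degrees from vertical, leaning to the kiln's front; point x = along the bar to the pointer end. 25 mm and more are free on both sides of the bar.
- selector (a joint): Setting (rad), growing clockwise as seen facing the panel. Five notches 0.436 apart: 0 = slowest (smallest dot, at the left seen from the front), 0.436 = second slowest (wanted), 0.873 = middle (pointing straight up the slope), 1.309, 1.745 = fastest (largest dot). Starts in one of the last three. Seated it has 0.05 play; let go within 0.12 of a notch, it slides in.
- selector_pull (a joint): How far (m) the selector is pulled out along its axis: 0 = fully home in a notch, 0.018 = fully out. A spring holds it in, 7.5 N at home, 13 N fully out; its pin clears the teeth from 0.010 on. In a notch it cannot be turned.
- panel_centre (a point): Where the selector's axis meets the console's sloping panel, kiln (-0.070, -0.222, 0.130). z axis = panel normal, x axis = straight up the slope, y axis = to the left. The index ring around it is aluminium, 100 mm across, with teeth up to 17 mm above the panel, 36 to 48 mm from the axis. The console is a grey desk-shaped box 136 mm wide with a white panel, 19 mm off the kiln's wall.
- mug: Bystander: white mug 82 mm across, 92 mm high, on the stay's side of the kiln. Origin under its centre.
- prop: Bystander: kiln prop, a buff fireclay tube 44 mm across, 100 mm high, upright behind the console. Origin under its centre.
- brick_a: Bystander: red fired brick 205 x 98 x 60 mm, beside the console. Origin under its centre.

How it is judged (in metres and radians):
On the way, in this order (a step that is already met when the one before it is completed fails the run):
1. the lid is down on the kiln's rim (open less than 0.05 rad) (value of joint lid below 0.05 rad), for 0.2 s.
2. with the lid down, the selector is pulled out of its notch (9 mm or more) (value of joint selector_pull above 0.009 m), for 0.05 s.
At the end, for the whole second after the job is handed in: The lid is shut (open less than 0.05 rad), the selector stands in the second-slowest notch (within 0.1 rad of 0.436) and is fully home (pulled out less than 2 mm) (value of joint lid below 0.05 rad and value of joint selector between 0.336 and 0.536 rad and value of joint selector_pull below 0.002 m); the robot touches nothing.
It fails at once if the mug, the kiln prop or the brick beside the kiln is pushed more than 40 mm or tipped over (distance of any of mug, prop, brick_a from where it was at the start of the episode above 0.04 m or angle between any of mug, prop's own z axis and vertical above 0.5 rad).
It also fails if it takes over 51 s, if anything falls off the work surface, if the arm or the gripper's body presses on something with over 40 N, if the wrist force passes 120 N, or if a joint passes its speed limit or range.

## Working session

There is one attempt and no reset: what is moved stays moved. The work goes in short steps, Python scripts to look and compute and a tool call to move; the robot and the scene stay as the last step left them, time stands still between calls to the robot, and variables do not carry over. Pictures are saved under pics/ and viewed, at most 10 in all, crops included, and the job is handed in when it is done.

Besides the shell and the picture viewer there is one more tool, called in YAML: its name, and indented under it one key for each argument. play_rows: Moves the arm, as the interface text tells. Its arguments: {"type":"object","properties":{"rows":{"type":"array"},"force":{"type":"number"}},"required":["rows"]}

```bash
mkdir -p pics; cat > h.py <<'E'
import numpy as np,cv2
from rig import r
from scipy.spatial.transform import Rotation as R
def proj(f,P):
    T=np.linalg.inv(f["pose"]);p=np.atleast_2d(P)@T[:3,:3].T+T[:3,3]
    return np.c_[f["fx"]*p[:,0]/p[:,2]+f["cx"],f["fy"]*p[:,1]/p[:,2]+f["cy"]]
def ray(f,u,v):
    d=f["pose"][:3,:3]@np.array([(u-f["cx"])/f["fx"],(v-f["cy"])/f["fy"],1.]);return f["pose"][:3,3],d
def onz(f,u,v,z):
    o,d=ray(f,u,v);return o+d*(z-o[2])/d[2]
E
python3 - <<'E'
from h import *
import pickle
D={}
for n in("scene","side"):
    f=r.grab_frame(n);D[n]=f;cv2.imwrite(f"pics/{n}0.png",f["pixels"][:,:,::-1]);print(n,f["fx"],f["cx"],f["cy"],f["pose"].round(3).tolist())
pickle.dump(D,open("f0.pkl","wb"))
print(r.sense())
E
```

```text
scene 437.6940069671306 268.100365898771 210.1603731408293 [[0.938, -0.325, 0.12, 452.161], [-0.346, -0.887, 0.305, -328.37], [0.008, -0.328, -0.945, 1084.551], [0.0, 0.0, 0.0, 1.0]]
side 502.7860058646017 286.8540680024313 215.8044414820498 [[0.263, -0.659, 0.705, -212.867], [-0.965, -0.164, 0.207, -264.377], [-0.02, -0.735, -0.678, 943.331], [0.0, 0.0, 0.0, 1.0]]
{'clock': 0.1, 'qpos': array([ 1.21357734e+00,  3.53554459e-01,  1.63407944e+00,  1.67915257e-05,
        1.15521594e+00, -2.39172498e-03]), 'qvel': array([ 0.00014956, -0.00092844, -0.00162673,  0.00092902, -0.00011484,
        0.00061607]), 'joint_efforts': array([-4.90453967e-04, -6.06356692e+01, -3.42817175e+01, -4.42759540e-05,
        4.00588702e-03, -1.39425103e-05]), 'eef_pos': array([216.97802245, 585.6550884 , 230.64360059]), 'tcp_rot': array([-3.14033551e+00, -1.83605202e-05,  2.78675860e+00]), 'contact_force': array([ 0.44540843, -0.22651708,  0.1854686 ]), 'wrist_torque': array([-0.00810141, -0.01154369, -0.00052485]), 'grasp_force': 0.0, 'opening': 0.99939405996406}
```

View pics/scene0.png

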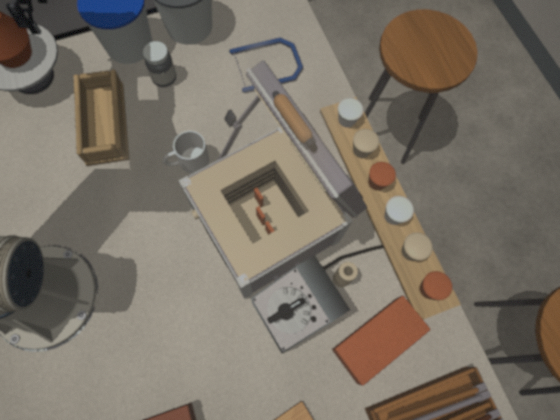

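View pics/side0.png

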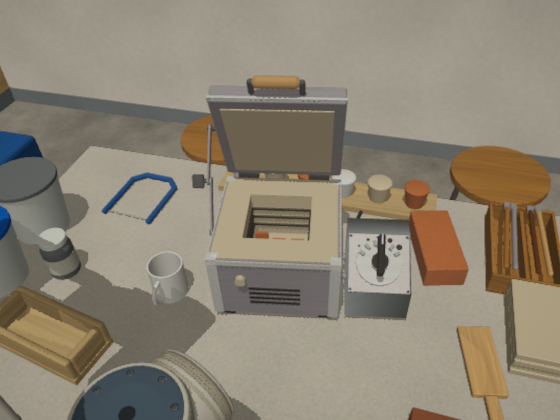

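The scene view shows the rim corners at about (183,184) and (240,281), the pad at (231,118), and the selector at (287,310). The side view shows the rim front corners at about (218,245) and (341,256), the pad at (198,181), and the selector at (380,260). I'll enlarge these areas.

```bash
python3 - <<'E'
from h import *
import pickle
D=pickle.load(open("f0.pkl","rb"))
def crop(n,x,y,w,h,s=5): return cv2.resize(D[n]["pixels"][y:y+h,x:x+w,::-1],(400,300),interpolation=cv2.INTER_CUBIC)
a=np.hstack([crop("scene",240,250,120,90),crop("side",335,210,120,90)])
b=np.hstack([crop("scene",170,90,200,150),crop("side",180,130,200,150)])
cv2.imwrite("pics/crop.png",np.vstack([a,b]))
for n,u,v,z in[("scene",183,184,192),("scene",240,281,192),("scene",345,225,192),("side",218,247,192),("side",341,257,192)]:print(n,onz(D[n],u,v,z).round(1))
def tri(p,q):
    (o,d),(o2,e)=ray(D["scene"],*p),ray(D["side"],*q)
    s=np.linalg.lstsq(np.c_[d,-e],o2-o,rcond=None)[0];A=o+d*s[0];B=o2+e*s[1];return (A+B)/2,np.linalg.norm(A-B)
print(tri((231,118),(198,181)))
E
```

```text
scene [411.1  81.6 192. ]
scene [ 458.8 -163.9  192. ]
scene [ 708.5 -128.   192. ]
side [441.8  78.  192. ]
side [ 476.4 -173.8  192. ]
(array([554.43134563, 159.29373748, 263.91877119]), np.float64(1.07803074438592))
```

View pics/crop.png

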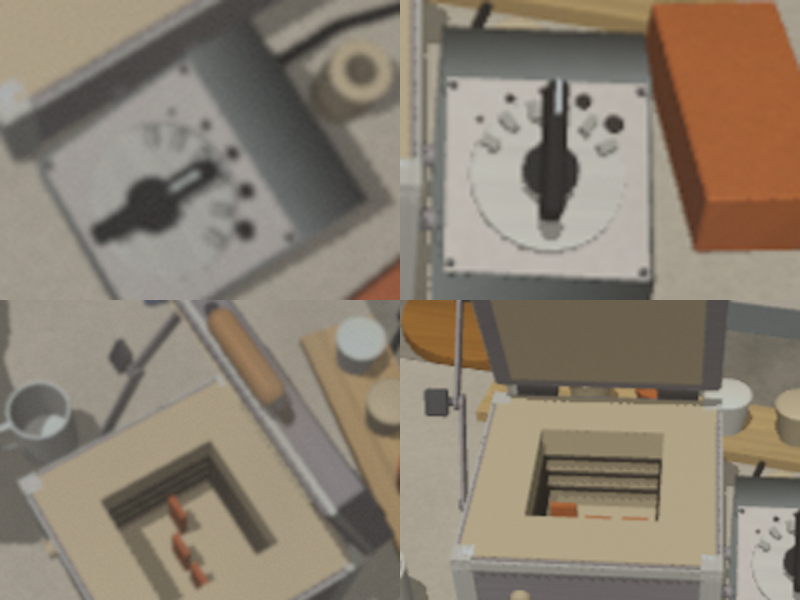

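The crops show the selector pointing straight up the slope, which is the middle notch (0.873). I'll fit the kiln pose from the rim corners, then check it on the pad and selector.

```bash
cat >> h.py <<'E'
def K(x,P):
    return np.atleast_2d(P)@R.from_euler('z',x[2]).as_matrix().T+np.array([x[0],x[1],0])
c30,s30=np.cos(np.pi/6),.5
PC=np.array([-70,-222,130.]);PN=np.array([-s30,0,c30]);PX=np.array([c30,0,s30]);PY=np.array([0,1.,0])
E
python3 - <<'E'
from h import *
import pickle
from scipy.optimize import least_squares
D=pickle.load(open("f0.pkl","rb"))
obs=[("scene",(-135,135,192),(181,182)),("scene",(-135,-135,192),(240,282)),("scene",(135,-135,192),(347,224)),
("side",(-135,135,192),(209,260)),("side",(-135,-135,192),(341,261)),("side",(135,-135,192),(341,179)),("side",(135,135,192),(228,180)),
("scene",(15,173,271),(231,118)),("side",(15,173,271),(198,181))]
def res(x): return np.concatenate([proj(D[n],K(x,P))[0]-q for n,P,q in obs])
s=least_squares(res,[560,-20,-.1],loss='soft_l1');x=s.x
print(x,s.fun.reshape(-1,2).round(1).tolist())
np.save("kiln.npy",x)
top=PC+PN*52
for n in D: print(n,proj(D[n],K(x,[PC,top,top+PX*52,top-PX*34,[15,173,271]])).round(1).tolist())
RK=R.from_euler('z',x[2]).as_matrix()
print("pad",K(x,[15,173,271]),RK@[-np.cos(.489),0,np.sin(.489)],"grip",K(x,PC+PN*40),"PN",RK@PN,"PX",RK@PX)
E
```

```text
[ 5.64415611e+02 -1.88968693e+01  1.85566619e-01] [[-0.8, -0.2], [1.0, 5.2], [3.6, -1.6], [-2.2, -1.8], [-0.5, 3.4], [-0.2, 0.5], [0.7, -4.3], [-2.6, 1.6], [0.3, -0.3]]
scene [[289.1, 311.3], [279.4, 315.5], [299.1, 302.3], [266.9, 323.9], [228.4, 119.6]]
side [[379.6, 262.9], [382.6, 257.7], [382.7, 233.3], [382.5, 274.0], [198.3, 180.7]]
pad [[547.23899139 153.90059517 271.        ]] [-0.86764696 -0.16288021  0.46974332] grip [[ 516.92051002 -253.6908543   164.64101615]] PN [-0.49141593 -0.09225173  0.8660254 ] PX [0.85115736 0.15978468 0.5       ]
```

```bash
python3 - <<'E'
from h import *
import pickle
from scipy.optimize import least_squares
D=pickle.load(open("f0.pkl","rb"))
top=PC+PN*52
obs=[("scene",(-135,135,192),(182,183)),("scene",(-135,-135,192),(241,281)),("scene",(135,-135,192),(346.5,224)),
("side",(-135,135,192),(209,260)),("side",(-135,-135,192),(341,261)),
("scene",(15,173,271),(230.5,118.5)),("side",(15,173,271),(198,181)),
("scene",top+PX*52,(304,300)),("scene",top-PX*34,(269,321)),("side",top+PX*52,(382,234.5)),("side",top-PX*34,(380,274.5))]
def res(x): return np.concatenate([proj(D[n],K(x,P))[0]-q for n,P,q in obs])
s=least_squares(res,[560,-20,-.1]);x=s.x
print(x,s.fun.reshape(-1,2).round(1).tolist())
np.save("kiln.npy",x)
def tri(p,q):
    (o,d),(o2,e)=ray(D["scene"],*p),ray(D["side"],*q)
    t=np.linalg.lstsq(np.c_[d,-e],o2-o,rcond=None)[0];A=o+d*t[0];B=o2+e*t[1];return (A+B)/2,np.linalg.norm(A-B)
RK=R.from_euler('z',x[2]).as_matrix()
for p,q,P in[((304,300),(382,234.5),top+PX*52),((269,321),(380,274.5),top-PX*34),((230.5,118.5),(198,181),[15,173,271])]:
    t,e=tri(p,q);print(t.round(1),e.round(1),K(x,P).round(1))
print("pad",K(x,[15,173,271]),RK@[-np.cos(.489),0,np.sin(.489)],"grip",K(x,PC+PN*40),"PN",RK@PN,"PX",RK@PX)
im=D["scene"]["pixels"][:,:,::-1].copy();im2=D["side"]["pixels"][:,:,::-1].copy()
E
```

```text
[ 5.66648883e+02 -1.69194882e+01  1.90373951e-01] [[-1.2, -2.0], [1.1, 5.0], [4.7, -3.2], [-2.5, -2.6], [-1.0, 2.1], [-1.7, 0.2], [-0.2, -0.8], [-3.7, 0.8], [-0.8, 1.5], [-0.0, -2.5], [2.0, -1.9]]
[ 568.2 -244.6  184.7] 1.1 [[ 558.6 -244.6  201. ]]
[ 488.6 -255.4  147.7] 0.3 [[ 485.5 -258.6  158. ]]
[552.9 158.2 265.1] 0.4 [[548.6 155.8 271. ]]
pad [[548.6417701  155.79340621 271.        ]] [-0.86685392 -0.16704938  0.46974332] grip [[ 520.28305878 -251.9390839   164.64101615]] PN [-0.49096677 -0.09461305  0.8660254 ] PX [0.85037939 0.16387461 0.5       ]
```

```bash
python3 - <<'E'
from h import *
import pickle
D=pickle.load(open("f0.pkl","rb"))
def tri(p,q):
    (o,d),(o2,e)=ray(D["scene"],*p),ray(D["side"],*q)
    t=np.linalg.lstsq(np.c_[d,-e],o2-o,rcond=None)[0];A=o+d*t[0];B=o2+e*t[1];return ((A+B)/2).round(1),np.linalg.norm(A-B).round(1)
for p,q in[((182,183),(209,260)),((241,281),(341,261)),((346.5,224),(341,179)),((304,300),(382,234.5)),((253.5,299.5),(351,236-1))]:print(tri(p,q))
def big(n,x,y,w,h): return cv2.resize(D[n]["pixels"][y:y+h,x:x+w,::-1],(400,600),interpolation=cv2.INTER_CUBIC)
# 80x120 crops, 5x
g=np.hstack([big("scene",228,235,80,120),big("side",325,200,80,120)])
cv2.imwrite("pics/c2.png",g)
print(r.sense()["eef_pos"],{n:proj(D[n],r.sense()["eef_pos"]).round(1).tolist() for n in D})
E
```

```text
(array([409.4,  86.9, 184.9]), np.float64(1.9))
(array([ 460.3, -171.4,  199.4]), np.float64(10.6))
(array([ 708.9, -129.4,  204.2]), np.float64(0.7))
(array([ 568.2, -244.6,  184.7]), np.float64(1.1))
(array([ 471. , -204. ,  261.7]), np.float64(27.7))
[216.97802245 585.6550884  230.64360059] {'scene': [[43.0, 22.1]], 'side': [[-74.9, 268.6]]}
```

View pics/c2.png

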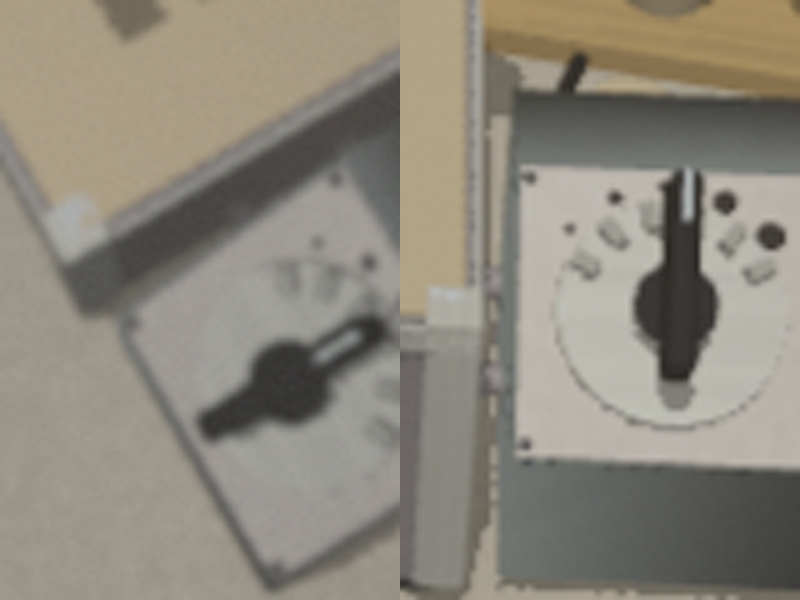

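The rim's front-right corner was misread: it is at (244,287) in the scene view and (340.6,264) in the side view. The pointer tip I took at (305,300) in the scene view is the bar's lower edge, about 20 mm above the panel. I'll refit with these corrections.

```bash
cat > ik.py <<'E'
E
python3 - <<'E'
from h import *
import pickle
from scipy.optimize import least_squares
D=pickle.load(open("f0.pkl","rb"))
top=PC+PN*52;pb=np.array([15,173,271])+5*np.array([np.cos(.489),0,-np.sin(.489)])
obs=[("scene",(-135,135,192),(181,182)),("scene",(-135,-135,192),(243.5,287)),("scene",(135,-135,192),(347,224)),
("side",(-135,135,192),(208,262)),("side",(-135,-135,192),(340.6,264)),
("scene",pb,(230.7,118.3)),("side",pb,(198,181)),
("scene",PC+PN*20+PX*52,(305,300)),("scene",top-PX*34,(269,321)),("side",top+PX*52,(383,233.6)),("side",top-PX*34,(380.6,274.5)),
("scene",PC+PN*14,(286,311.4)),("side",PC+PN*14,(380.4,261.4))]
def res(x): return np.concatenate([proj(D[n],K(x,P))[0]-q for n,P,q in obs])
s=least_squares(res,[560,-20,-.1],loss='soft_l1');x=s.x
print(x,res(x).reshape(-1,2).round(1).tolist())
np.save("kiln.npy",x)
RK=R.from_euler('z',x[2]).as_matrix()
print("pad",K(x,[15,173,271]),RK@[-np.cos(.489),0,np.sin(.489)],"grip",K(x,PC+PN*40),"PN",RK@PN,"PX",RK@PX)
for n,u,v in[("scene",190,160),("side",168,296)]:print("mug",onz(D[n],u,v,0))
E
```

```text
[ 5.64495574e+02 -1.84849516e+01  1.88400367e-01] [[-0.9, -0.2], [-2.3, 0.0], [3.6, -2.0], [-1.3, -3.8], [-0.1, 0.2], [-0.6, 0.9], [0.7, -0.6], [-0.1, -0.3], [-1.8, 2.7], [-0.4, -0.6], [1.9, -0.8], [0.8, 0.7], [-0.1, -0.1]]
pad [[546.82935954 154.263145   271.        ]] [-0.86718192 -0.16533825  0.46974332] grip [[ 517.66600958 -253.41258278  164.64101615]] PN [-0.49115254 -0.0936439   0.8660254 ] PX [0.85070116 0.162196   0.5       ]
mug [440.42087976 231.22652851   0.        ]
mug [428.99659542 223.02026952   0.        ]
```

```bash
cat >> h.py <<'E'
x=np.load("kiln.npy") if __import__("os").path.exists("kiln.npy") else None
RK=R.from_euler('z',x[2]).as_matrix()
PAD=K(x,[15,173,271])[0];N=RK@[-np.cos(.489),0,np.sin(.489)]
GRIP=K(x,PC+PN*40)[0];WN=RK@PN;WX=RK@PX
def frame(z,xh):
    z=z/np.linalg.norm(z);xx=xh-z*(xh@z);xx/=np.linalg.norm(xx);return R.from_matrix(np.c_[xx,np.cross(z,xx),z])
def pose():
    s=r.sense();return s["eef_pos"],R.from_euler('xyz',s["tcp_rot"])
def to(p=None,Rt=None,n=None):
    "turn first, then shift in the new axes"
    q,R0=pose()
    if Rt is not None:
        w=np.degrees((R0.inv()*Rt).as_rotvec())/6;k=n or int(np.ceil(np.abs(w).max()/.95));print("turn rows",k,(w/k).round(3),"total",w.round(2));R0=Rt
    if p is not None:
        d=R0.inv().apply(p-q)/40;k=n or int(np.ceil(np.linalg.norm(d)/.9));print("shift rows",k,(d/k).round(3),"total",d.round(3))
def st():
    s=r.sense();kp=RK.T@(s["eef_pos"]-[x[0],x[1],0]);print("t",s["clock"],"kiln tcp",kp.round(1),"F",s["contact_force"].round(1),"q",s["qpos"].round(2),"open",round(float(s["opening"]),2),"gf",s["grasp_force"])
R1=frame(RK@[.25,-.3,-.92],RK@[1.,0,0])
E
python3 - <<'E'
from h import *
st()
T=PAD+N*60+RK@[0,6,0]
q,R0=pose()
to(T);to(None,R1)
E
```

```text
t 0.1 kiln tcp [-228.2  658.5  230.6] F [ 0.4 -0.2  0.2] q [ 1.21  0.35  1.63  0.    1.16 -0.  ] open 1.0 gf 0.0
shift rows 15 [-0.685 -0.52  -0.114] total [-10.268  -7.806  -1.704]
turn rows 26 [-0.159 -0.114  0.923] total [-4.14 -2.97 24.01]
```

play_rows:
  rows:
    - {"dp": [-0.68, -0.52, -0.11], "turn": [0, 0, 0], "fingers": 1}
    - {"dp": [-0.68, -0.52, -0.11], "turn": [0, 0, 0], "fingers": 1}
    - {"dp": [-0.68, -0.52, -0.11], "turn": [0, 0, 0], "fingers": 1}
    - {"dp": [-0.68, -0.52, -0.11], "turn": [0, 0, 0], "fingers": 1}
    - {"dp": [-0.68, -0.52, -0.11], "turn": [0, 0, 0], "fingers": 1}

```text
clock: 0.52
eef_pos: [308.9, 439.7, 253.1]
tcp_rot: [-3.141, -0.0, 2.787]
contact_force: [0.4, 1.5, -0.4]
opening: 0.297
grasp_force: 0.0
```

play_rows:
  rows:
    - {"dp": [-0.68, -0.52, -0.11], "turn": [0, 0, 0], "fingers": 1}
    - {"dp": [-0.68, -0.52, -0.11], "turn": [0, 0, 0], "fingers": 1}
    - {"dp": [-0.68, -0.52, -0.11], "turn": [0, 0, 0], "fingers": 1}
    - {"dp": [-0.68, -0.52, -0.11], "turn": [0, 0, 0], "fingers": 1}
    - {"dp": [0, 0, 0], "turn": [0, 0, 0], "fingers": 1}

```text
clock: 0.93
eef_pos: [384.0, 321.5, 271.5]
tcp_rot: [-3.141, 0.002, 2.784]
contact_force: [0.7, 0.5, 0.6]
opening: 0.003
grasp_force: 0.0
```

play_rows:
  rows:
    - {"dp": [0, 0, 0], "turn": [-0.16, -0.11, 0.92], "fingers": 1}
    - {"dp": [0, 0, 0], "turn": [-0.16, -0.11, 0.92], "fingers": 1}
    - {"dp": [0, 0, 0], "turn": [-0.16, -0.11, 0.92], "fingers": 1}
    - {"dp": [0, 0, 0], "turn": [-0.16, -0.11, 0.92], "fingers": 1}
    - {"dp": [0, 0, 0], "turn": [-0.16, -0.11, 0.92], "fingers": 1}

```text
clock: 1.35
eef_pos: [381.3, 325.5, 270.6]
tcp_rot: [3.047, 0.035, 2.298]
contact_force: [0.2, -0.0, 0.0]
opening: -0.001
grasp_force: 0.0
```

play_rows:
  rows:
    - {"dp": [0, 0, 0], "turn": [-0.16, -0.11, 0.92], "fingers": 1}
    - {"dp": [0, 0, 0], "turn": [-0.16, -0.11, 0.92], "fingers": 1}
    - {"dp": [0, 0, 0], "turn": [-0.16, -0.11, 0.92], "fingers": 1}
    - {"dp": [0, 0, 0], "turn": [-0.16, -0.11, 0.92], "fingers": 1}
    - {"dp": [0, 0, 0], "turn": [-0.16, -0.11, 0.92], "fingers": 1}

```text
clock: 1.77
eef_pos: [381.2, 325.6, 270.6]
tcp_rot: [2.947, 0.022, 1.813]
contact_force: [0.6, -0.2, 0.4]
opening: 0.004
grasp_force: 0.0
```

play_rows:
  rows:
    - {"dp": [0, 0, 0], "turn": [-0.16, -0.11, 0.92], "fingers": 1}
    - {"dp": [0, 0, 0], "turn": [-0.16, -0.11, 0.92], "fingers": 1}
    - {"dp": [0, 0, 0], "turn": [-0.16, -0.11, 0.92], "fingers": 1}
    - {"dp": [0, 0, 0], "turn": [-0.16, -0.11, 0.92], "fingers": 1}
    - {"dp": [0, 0, 0], "turn": [-0.16, -0.11, 0.92], "fingers": 1}

```text
clock: 2.18
eef_pos: [381.2, 325.6, 270.6]
tcp_rot: [2.864, -0.035, 1.332]
contact_force: [0.3, -0.3, -0.0]
opening: -0.003
grasp_force: 0.0
```

play_rows:
  rows:
    - {"dp": [0, 0, 0], "turn": [-0.16, -0.11, 0.92], "fingers": 1}
    - {"dp": [0, 0, 0], "turn": [-0.16, -0.11, 0.92], "fingers": 1}
    - {"dp": [0, 0, 0], "turn": [-0.16, -0.11, 0.92], "fingers": 1}
    - {"dp": [0, 0, 0], "turn": [-0.16, -0.11, 0.92], "fingers": 1}
    - {"dp": [0, 0, 0], "turn": [-0.16, -0.11, 0.92], "fingers": 1}

```text
clock: 2.6
eef_pos: [381.2, 325.6, 270.6]
tcp_rot: [2.818, -0.124, 0.853]
contact_force: [0.3, -0.5, -0.2]
opening: -0.004
grasp_force: 0.0
```

play_rows:
  rows:
    - {"dp": [0, 0, 0], "turn": [-0.16, -0.11, 0.92], "fingers": 1}
    - {"dp": [0, 0, 0], "turn": [-0.16, -0.11, 0.92], "fingers": 1}
    - {"dp": [0, 0, 0], "turn": [-0.16, -0.11, 0.92], "fingers": 1}
    - {"dp": [0, 0, 0], "turn": [-0.16, -0.11, 0.92], "fingers": 1}
    - {"dp": [0, 0, 0], "turn": [-0.16, -0.11, 0.92], "fingers": 1}

```text
clock: 3.02
eef_pos: [381.2, 325.7, 270.5]
tcp_rot: [2.818, -0.225, 0.371]
contact_force: [0.8, 0.0, 0.4]
opening: -0.006
grasp_force: 0.0
```

```bash
python3 - <<'E'
from h import *
st();T=PAD+N*50+RK@[0,6,0];to(T,R1)
E
```

```text
t 3.0167 kiln tcp [-115.6  372.4  270.5] F [0.8 0.  0.4] q [ 0.97  0.12  1.91 -0.43  1.15  2.39] open -0.01 gf 0.0
turn rows 2 [-0.118 -0.084  0.477] total [-0.24 -0.17  0.95]
shift rows 6 [0.31  0.797 0.24 ] total [1.861 4.783 1.441]
```

play_rows:
  rows:
    - {"dp": [0, 0, 0], "turn": [-0.12, -0.08, 0.48], "fingers": 1}
    - {"dp": [0, 0, 0], "turn": [-0.12, -0.08, 0.48], "fingers": 1}
    - {"dp": [0.31, 0.8, 0.24], "turn": [0, 0, 0], "fingers": 1}
    - {"dp": [0.31, 0.8, 0.24], "turn": [0, 0, 0], "fingers": 1}
    - {"dp": [0.31, 0.8, 0.24], "turn": [0, 0, 0], "fingers": 1}

```text
clock: 3.43
eef_pos: [442.7, 238.2, 282.7]
tcp_rot: [2.816, -0.24, 0.275]
contact_force: [0.0, 0.6, 0.4]
opening: -0.001
grasp_force: 0.0
```

play_rows:
  rows:
    - {"dp": [0.31, 0.8, 0.24], "turn": [0, 0, 0], "fingers": 1}
    - {"dp": [0.31, 0.8, 0.24], "turn": [0, 0, 0], "fingers": 1}
    - {"dp": [0.31, 0.8, 0.24], "turn": [0, 0, 0], "fingers": 1}
    - {"dp": [0, 0, 0], "turn": [0, 0, 0], "fingers": 1}

```text
clock: 3.77
eef_pos: [505.8, 147.6, 296.1]
tcp_rot: [2.815, -0.242, 0.27]
contact_force: [-0.1, 0.6, 1.2]
opening: 0.002
grasp_force: 0.0
```

```bash
python3 - <<'E'
from h import *
st();to(PAD+N*50+RK@[0,6,0],R1)
q,R0=pose();print("press unit 40mm",R0.inv().apply(-N).round(3))
f=r.grab_frame("side");g=r.grab_frame("scene")
a=cv2.resize(f["pixels"][100:280,130:370],(400,300));b=cv2.resize(g["pixels"][60:240,120:360],(400,300))
cv2.imwrite("pics/p1.png",np.hstack([a,b])[:,:,::-1])
E
```

```text
t 3.7667 kiln tcp [-26.5 174.2 296.1] F [-0.1  0.6  1.2] q [ 0.52  0.06  1.92 -0.44  1.06  2.06] open 0.0 gf 0.0
turn rows 1 [ 0.017 -0.018  0.006] total [ 0.02 -0.02  0.01]
shift rows 1 [-0.063 -0.127 -0.016] total [-0.063 -0.127 -0.016]
press unit 40mm [ 0.742 -0.146  0.654]
```

View pics/p1.png

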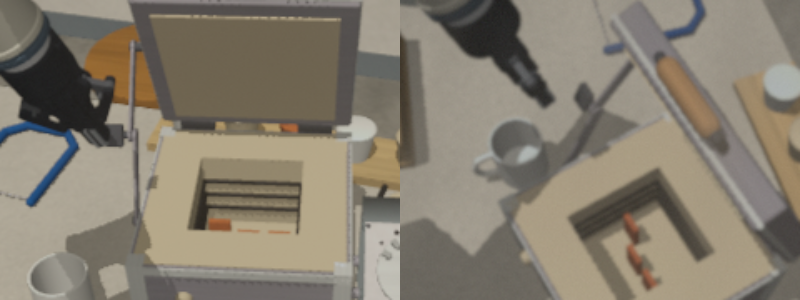

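The side crop shows the shut fingertips at (105,140), right next to the pad at (117,133). In the scene crop the tips are at (547,100) and the pad at (583,97). They are in line, so I'll press now.

play_rows:
  rows:
    - {"dp": [0.15, -0.1, 0.13], "turn": [0, 0, 0], "fingers": 1}
    - {"dp": [0.15, -0.03, 0.13], "turn": [0, 0, 0], "fingers": 1}
    - {"dp": [0.15, -0.03, 0.13], "turn": [0, 0, 0], "fingers": 1}
    - {"dp": [0.15, -0.03, 0.13], "turn": [0, 0, 0], "fingers": 1}

```text
clock: 4.2
eef_pos: [531.3, 161.1, 278.6]
tcp_rot: [2.816, -0.24, 0.274]
contact_force: [-0.3, 0.1, 0.3]
opening: -0.002
grasp_force: 0.0
```

play_rows:
  rows:
    - {"dp": [0.15, -0.03, 0.13], "turn": [0, 0, 0], "fingers": 1}
    - {"dp": [0.15, -0.03, 0.13], "turn": [0, 0, 0], "fingers": 1}

```text
clock: 4.37
eef_pos: [545.5, 163.3, 271.3]
tcp_rot: [2.816, -0.24, 0.273]
contact_force: [-0.2, 0.7, 0.2]
opening: -0.002
grasp_force: 0.6
```

play_rows:
  rows:
    - {"dp": [0.15, -0.03, 0.13], "turn": [0, 0, 0], "fingers": 1}
    - {"dp": [0.15, -0.03, 0.13], "turn": [0, 0, 0], "fingers": 1}

```text
clock: 4.53
eef_pos: [559.5, 165.6, 263.9]
tcp_rot: [2.816, -0.24, 0.272]
contact_force: [-0.7, -0.4, -0.1]
opening: -0.0
grasp_force: 0.3
```

play_rows:
  rows:
    - {"dp": [0.15, -0.03, 0.13], "turn": [0, 0, 0], "fingers": 1}
    - {"dp": [0.15, -0.03, 0.13], "turn": [0, 0, 0], "fingers": 1}

```text
clock: 4.7
eef_pos: [573.3, 168.2, 256.5]
tcp_rot: [2.816, -0.24, 0.272]
contact_force: [-1.5, -0.1, 1.0]
opening: -0.001
grasp_force: 1.0
```

```bash
python3 - <<'E'
from h import *
st();q,_=pose();print("along N",(q-PAD)@N)
E
```

```text
t 4.7 kiln tcp [ 43.6 181.7 256.5] F [-1.5 -0.1  1. ] q [ 0.49  0.21  1.83 -0.45  0.98  2.06] open -0.0 gf 0.9557007387047634
along N -32.039824608769145
```

play_rows:
  rows:
    - {"dp": [0.15, -0.03, 0.13], "turn": [0, 0, 0], "fingers": 1}
    - {"dp": [0.15, -0.03, 0.13], "turn": [0, 0, 0], "fingers": 1}
    - {"dp": [0, 0, 0], "turn": [0, 0, 0], "fingers": 1}

```text
clock: 4.95
eef_pos: [587.6, 171.0, 248.6]
tcp_rot: [2.816, -0.24, 0.272]
contact_force: [-1.3, -0.3, -0.3]
opening: -0.001
grasp_force: 0.0
```

```bash
python3 - <<'E'
from h import *
st();q,R0=pose();print("along N",(q-PAD)@N,"out 60mm",(R0.inv().apply(RK@[-30,60,20])/40).round(2))
f=r.grab_frame("side");g=r.grab_frame("scene")
a=cv2.resize(f["pixels"][60:240,130:370],(400,300));b=cv2.resize(g["pixels"][60:240,120:360],(400,300))
cv2.imwrite("pics/p2.png",np.hstack([a,b])[:,:,::-1])
E
```

```text
t 4.95 kiln tcp [ 58.2 181.8 248.6] F [-1.3 -0.3 -0.3] q [ 0.48  0.24  1.81 -0.45  0.97  2.06] open -0.0 gf 0.0
along N -48.64537334751792 out 60mm [-0.48 -1.27 -1.1 ]
```

View pics/p2.png

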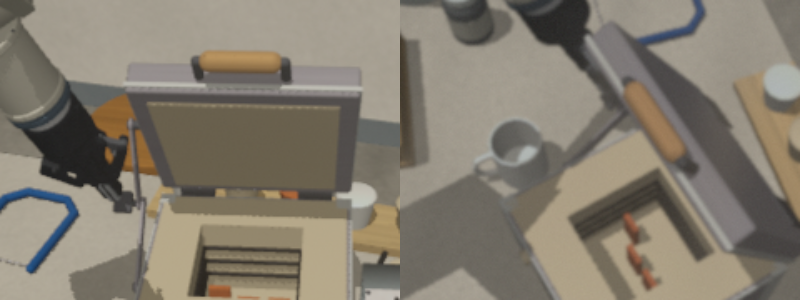

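The crops show the lid already sinking and the stay folded away from the fingertips. I'll retract outwards, then move round the front while it comes down.

play_rows:
  rows:
    - {"dp": [-0.24, -0.64, -0.55], "turn": [0, 0, 0], "fingers": 1}
    - {"dp": [-0.24, -0.64, -0.55], "turn": [0, 0, 0], "fingers": 1}
    - {"dp": [0, 0, 0], "turn": [0, 0, 0], "fingers": 1}

```text
clock: 5.3
eef_pos: [545.0, 228.4, 271.8]
tcp_rot: [2.819, -0.244, 0.274]
contact_force: [0.7, 0.5, -0.1]
opening: -0.002
grasp_force: 0.0
```

```bash
python3 - <<'E'
from h import *
st();q,R0=pose();R2=frame(-WN,WX)
to(K(x,[-220,240,290])[0]);
d=R0.inv().apply(RK@[0,-400,20])/40;print("then",d.round(2))
w=np.degrees((R0.inv()*R2).as_rotvec())/6;print("turn",w.round(2))
E
```

```text
t 5.3 kiln tcp [ 27.1 246.2 271.8] F [ 0.7  0.5 -0.1] q [ 0.61  0.21  1.8  -0.45  1.06  2.16] open -0.0 gf 0.0
shift rows 7 [-0.839  0.037 -0.279] total [-5.875  0.259 -1.95 ]
then [-0.71  9.67  2.5 ]
turn [2.75 2.52 1.18]
```

play_rows:
  rows:
    - {"dp": [-0.84, 0.04, -0.28], "turn": [0, 0, 0], "fingers": 1}
    - {"dp": [-0.84, 0.04, -0.28], "turn": [0, 0, 0], "fingers": 1}
    - {"dp": [-0.84, 0.04, -0.28], "turn": [0, 0, 0], "fingers": 1}
    - {"dp": [-0.84, 0.04, -0.28], "turn": [0, 0, 0], "fingers": 1}
    - {"dp": [-0.84, 0.04, -0.28], "turn": [0, 0, 0], "fingers": 1}

```text
clock: 5.72
eef_pos: [372.2, 186.4, 283.9]
tcp_rot: [2.817, -0.242, 0.272]
contact_force: [-0.1, 0.3, 0.5]
opening: -0.001
grasp_force: 0.0
```

play_rows:
  rows:
    - {"dp": [-0.84, 0.04, -0.28], "turn": [0, 0, 0], "fingers": 1}
    - {"dp": [-0.84, 0.04, -0.28], "turn": [0, 0, 0], "fingers": 1}
    - {"dp": [-0.06, 0.8, 0.2], "turn": [0, 0, 0], "fingers": 1}
    - {"dp": [-0.06, 0.8, 0.2], "turn": [0, 0, 0], "fingers": 1}
    - {"dp": [-0.06, 0.8, 0.2], "turn": [0, 0, 0], "fingers": 1}

```text
clock: 6.13
eef_pos: [322.1, 75.0, 295.9]
tcp_rot: [2.816, -0.243, 0.279]
contact_force: [0.2, 1.0, 0.3]
opening: 0.0
grasp_force: 0.0
```

play_rows:
  rows:
    - {"dp": [-0.06, 0.8, 0.2], "turn": [0, 0, 0], "fingers": 1}
    - {"dp": [-0.06, 0.8, 0.2], "turn": [0, 0, 0], "fingers": 1}
    - {"dp": [-0.06, 0.8, 0.2], "turn": [0, 0, 0], "fingers": 1}
    - {"dp": [-0.06, 0.8, 0.2], "turn": [0, 0, 0], "fingers": 1}
    - {"dp": [-0.06, 0.8, 0.2], "turn": [0, 0, 0], "fingers": 1}

```text
clock: 6.55
eef_pos: [352.0, -86.2, 306.0]
tcp_rot: [2.815, -0.243, 0.273]
contact_force: [0.7, 0.6, 0.6]
opening: -0.002
grasp_force: 0.0
```

play_rows:
  rows:
    - {"dp": [-0.06, 0.8, 0.2], "turn": [0, 0, 0], "fingers": 1}
    - {"dp": [-0.06, 0.8, 0.2], "turn": [0, 0, 0], "fingers": 1}
    - {"dp": [-0.06, 0.8, 0.2], "turn": [0, 0, 0], "fingers": 0}
    - {"dp": [-0.06, 0.8, 0.2], "turn": [0, 0, 0], "fingers": 0}
    - {"dp": [0, 0, 0], "turn": [0, 0, 0], "fingers": 0}

```text
clock: 6.97
eef_pos: [376.4, -219.9, 314.6]
tcp_rot: [2.812, -0.242, 0.268]
contact_force: [0.3, 0.9, -0.3]
opening: 0.422
grasp_force: 0.0
```

```bash
python3 - <<'E'
from h import *
st();R2=frame(-WN,WX)
to(GRIP+WN*100,R2)
E
```

```text
t 6.9667 kiln tcp [-222.5 -162.6  314.6] F [ 0.3  0.9 -0.3] q [-0.46 -0.26  2.16 -0.12  0.85  0.94] open 0.42 gf 0.0
turn rows 3 [0.945 0.848 0.382] total [2.84 2.54 1.15]
shift rows 4 [0.249 0.371 0.601] total [0.995 1.484 2.403]
```

play_rows:
  rows:
    - {"dp": [0, 0, 0], "turn": [0.94, 0.85, 0.38], "fingers": 0.3}
    - {"dp": [0, 0, 0], "turn": [0.94, 0.85, 0.38], "fingers": 0.3}
    - {"dp": [0, 0, 0], "turn": [0.94, 0.85, 0.38], "fingers": 0.3}
    - {"dp": [0.25, 0.37, 0.6], "turn": [0, 0, 0], "fingers": 0.3}
    - {"dp": [0.25, 0.37, 0.6], "turn": [0, 0, 0], "fingers": 0.3}

```text
clock: 7.38
eef_pos: [416.6, -240.7, 278.5]
tcp_rot: [3.058, -0.444, 0.214]
contact_force: [0.6, -0.6, 0.4]
opening: 0.7
grasp_force: 0.0
```

play_rows:
  rows:
    - {"dp": [0.25, 0.37, 0.6], "turn": [0, 0, 0], "fingers": 0.3}
    - {"dp": [0.25, 0.37, 0.6], "turn": [0, 0, 0], "fingers": 0.3}
    - {"dp": [0, 0, 0], "turn": [0, 0, 0], "fingers": 0.3}
    - {"dp": [0, 0, 0], "turn": [0, 0, 0], "fingers": 0.3}

```text
clock: 7.72
eef_pos: [461.5, -261.3, 243.9]
tcp_rot: [3.063, -0.44, 0.22]
contact_force: [0.0, -0.0, 0.7]
opening: 0.704
grasp_force: 0.0
```

```bash
python3 - <<'E'
from h import *
st();R2=frame(-WN,WX)
to(GRIP-WN*15,R2)
f=r.grab_frame("side");g=r.grab_frame("wrist")
a=cv2.resize(f["pixels"],(400,300));b=cv2.resize(g["pixels"],(400,300))
cv2.imwrite("pics/p3.png",np.hstack([a,b])[:,:,::-1])
print(proj(g,[GRIP,GRIP+WN*12,GRIP+WN*12+WX*52,GRIP+WN*12-WX*34]).round(1)/1.4)
E
```

```text
t 7.7167 kiln tcp [-146.7 -219.2  243.9] F [ 0.  -0.   0.7] q [-0.71  0.04  2.08  0.45  0.73  0.36] open 0.7 gf 0.0
turn rows 1 [0.612 0.79  0.302] total [0.61 0.79 0.3 ]
shift rows 4 [0.059 0.017 0.7  ] total [0.236 0.069 2.801]
[[196.28571429 135.92857143]
 [196.92857143 139.78571429]
 [198.57142857  85.92857143]
 [195.92857143 170.42857143]]
```

View pics/p3.png

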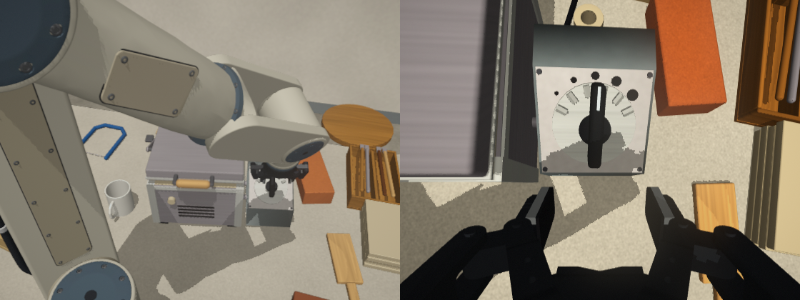

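The wrist view shows the bar's tip at (199,85) and tail at (195,168) in its half of the picture, within 2 px of the prediction. In the side view the lid looks down. I'll descend onto the bar with the fingers open.

play_rows:
  rows:
    - {"dp": [0, 0, 0], "turn": [0.61, 0.79, 0.3], "fingers": 0.3}
    - {"dp": [0.06, 0.02, 0.5], "turn": [0, 0, 0], "fingers": 0.3}
    - {"dp": [0.06, 0.02, 0.5], "turn": [0, 0, 0], "fingers": 0.3}
    - {"dp": [0.06, 0.02, 0.5], "turn": [0, 0, 0], "fingers": 0.3}
    - {"dp": [0, 0, 0], "turn": [0, 0, 0], "fingers": 0.3}

```text
clock: 8.23
eef_pos: [497.4, -256.4, 195.7]
tcp_rot: [3.14, -0.525, 0.189]
contact_force: [-1.0, 0.4, 0.2]
opening: 0.701
grasp_force: 0.0
```

```bash
python3 - <<'E'
from h import *
st();R2=frame(-WN,WX)
to(GRIP-WN*15,R2)
E
```

```text
t 8.2333 kiln tcp [-110.5 -221.1  195.7] F [-1.   0.4  0.2] q [-0.72  0.17  2.1   0.7   0.66  0.14] open 0.7 gf 0.0
turn rows 1 [ 0.009 -0.009  0.003] total [ 0.01 -0.01  0.  ]
shift rows 2 [0.027 0.011 0.652] total [0.055 0.022 1.304]
```

play_rows:
  rows:
    - {"dp": [0.02, 0.01, 0.43], "turn": [0, 0, 0], "fingers": 0.3}
    - {"dp": [0.02, 0.01, 0.43], "turn": [0, 0, 0], "fingers": 0.3}
    - {"dp": [0.02, 0.01, 0.43], "turn": [0, 0, 0], "fingers": 0.3}
    - {"dp": [0, 0, 0], "turn": [0, 0, 0], "fingers": 0.3}

```text
clock: 8.57
eef_pos: [525.2, -252.4, 153.0]
tcp_rot: [3.14, -0.525, 0.19]
contact_force: [-1.5, 0.5, -0.9]
opening: 0.698
grasp_force: 0.0
```

play_rows:
  rows:
    - {"dp": [0, 0, 0], "turn": [0, 0, 0], "fingers": 1}
    - {"dp": [0, 0, 0], "turn": [0, 0, 0], "fingers": 1}
    - {"dp": [0, 0, 0], "turn": [0, 0, 0], "fingers": 1}
    - {"dp": [0, 0, 0], "turn": [0, 0, 0], "fingers": 1}
    - {"dp": [0, 0, 0], "turn": [0, 0, 0], "fingers": 1}
  force: 60

```text
clock: 8.98
eef_pos: [524.4, -250.7, 154.7]
tcp_rot: [-3.139, -0.526, 0.189]
contact_force: [-7.7, 12.4, 16.2]
opening: 0.154
grasp_force: 58.8
```

```bash
python3 - <<'E'
from h import *
st();R2=frame(-WN,WX)
to(GRIP-WN*15,R2)
f=r.grab_frame("scene");g=r.grab_frame("side")
a=cv2.resize(f["pixels"][100:385,150:530],(400,300));b=cv2.resize(g["pixels"][130:340,180:460],(400,300))
cv2.imwrite("pics/p4.png",np.hstack([a,b])[:,:,::-1])
E
```

```text
t 8.9833 kiln tcp [ -82.9 -220.6  154.7] F [-7.7 12.4 16.2] q [-0.68  0.26  2.1   0.79  0.57  0.07] open 0.15 gf 58.849273324012756
turn rows 1 [-0.031 -0.025  0.008] total [-0.03 -0.02  0.01]
shift rows 1 [-0.029  0.034  0.07 ] total [-0.029  0.034  0.07 ]
```

View pics/p4.png

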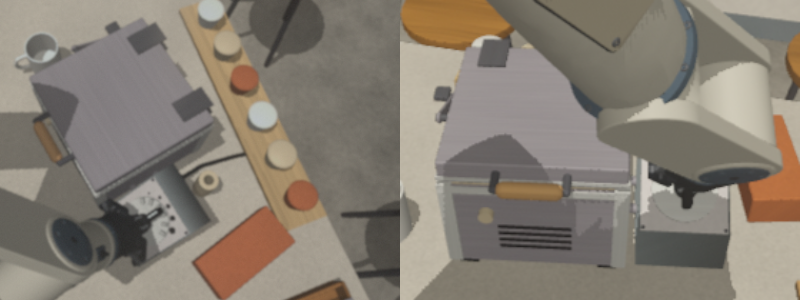

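The pictures show the lid shut flat and the bar gripped. I'll pull the selector out.

play_rows:
  rows:
    - {"dp": [0, 0, -0.13], "turn": [0, 0, 0], "fingers": 1}
    - {"dp": [0, 0, -0.13], "turn": [0, 0, 0], "fingers": 1}
    - {"dp": [0, 0, -0.13], "turn": [0, 0, 0], "fingers": 1}
    - {"dp": [0, 0, 0], "turn": [0, 0, 0], "fingers": 1}

```text
clock: 9.42
eef_pos: [517.0, -252.2, 167.5]
tcp_rot: [-3.139, -0.526, 0.189]
contact_force: [9.6, 12.2, -8.2]
opening: 0.152
grasp_force: 58.5
```

```bash
python3 - <<'E'
from h import *
st();q,R0=pose();s=r.sense();print("TCP axial rel GRIP",(q-GRIP)@WN,"F tool",R0.inv().apply(s["contact_force"]).round(1),s["wrist_torque"].round(2))
E
```

```text
t 9.4167 kiln tcp [ -90.4 -220.6  167.5] F [ 9.6 12.2 -8.2] q [-0.69  0.23  2.1   0.76  0.6   0.1 ] open 0.15 gf 58.53845000267029
TCP axial rel GRIP 2.7090689538289983 F tool [  6.  -10.2  13. ] [ 1.45 -0.67  0.81]
```

play_rows:
  rows:
    - {"dp": [0.02, -0.03, 0], "turn": [0, 0, -0.83], "fingers": 1}
    - {"dp": [0, 0, 0], "turn": [0, 0, -0.83], "fingers": 1}
    - {"dp": [0, 0, 0], "turn": [0, 0, -0.83], "fingers": 1}
    - {"dp": [0, 0, 0], "turn": [0, 0, -0.83], "fingers": 1}
    - {"dp": [0, 0, 0], "turn": [0, 0, -0.83], "fingers": 1}

```text
clock: 9.83
eef_pos: [517.3, -251.9, 167.0]
tcp_rot: [2.902, -0.471, 0.685]
contact_force: [7.8, 6.4, -9.7]
opening: 0.15
grasp_force: 58.7
```

play_rows:
  rows:
    - {"dp": [0, 0, 0], "turn": [0, 0, 0], "fingers": 1}
    - {"dp": [0, 0, 0], "turn": [0, 0, 0], "fingers": 1}

```text
clock: 10.0
eef_pos: [517.3, -251.8, 167.0]
tcp_rot: [2.903, -0.472, 0.682]
contact_force: [7.8, 7.1, -10.7]
opening: 0.15
grasp_force: 58.7
```

```bash
python3 - <<'E'
from h import *
st();q,R0=pose();s=r.sense();print("TCP axial rel GRIP",(q-GRIP)@WN,"F tool",R0.inv().apply(s["contact_force"]).round(1),s["wrist_torque"].round(2))
RT=R.from_rotvec(WN*.4363)*frame(-WN,WX);to(GRIP+WN*2.7,RT)
E
```

```text
t 10.0 kiln tcp [ -90.  -220.4  167. ] F [  7.8   7.1 -10.7] q [-0.69  0.23  2.1   0.76  0.6  -0.33] open 0.15 gf 58.69517147541046
TCP axial rel GRIP 2.02735222348228 F tool [ 4.5 -4.  13.7] [ 0.63 -0.03  0.36]
turn rows 1 [-0.007 -0.014 -0.01 ] total [-0.01 -0.01 -0.01]
shift rows 1 [-0.043  0.024 -0.017] total [-0.043  0.024 -0.017]
```

play_rows:
  rows:
    - {"dp": [0, 0, 0.12], "turn": [0, 0, 0], "fingers": 1}
    - {"dp": [0, 0, 0.12], "turn": [0, 0, 0], "fingers": 1}
    - {"dp": [0, 0, 0.12], "turn": [0, 0, 0], "fingers": 1}
    - {"dp": [0, 0, 0], "turn": [0, 0, 0], "fingers": 1}

```text
clock: 10.33
eef_pos: [524.3, -250.6, 154.8]
tcp_rot: [2.903, -0.472, 0.682]
contact_force: [4.5, 7.2, -6.0]
opening: 0.153
grasp_force: 59.4
```

```bash
python3 - <<'E'
from h import *
st();q,R0=pose();s=r.sense();print("TCP axial rel GRIP",(q-GRIP)@WN,"F tool",R0.inv().apply(s["contact_force"]).round(1))
E
```

```text
t 10.3333 kiln tcp [ -83.  -220.5  154.8] F [ 4.5  7.2 -6. ] q [-0.68  0.26  2.1   0.79  0.57 -0.36] open 0.15 gf 59.44836437702179
TCP axial rel GRIP -11.998875879448956 F tool [ 4.4 -4.8  8.1]
```

play_rows:
  rows:
    - {"dp": [0, 0, 0], "turn": [0, 0, 0], "fingers": 0.3}
    - {"dp": [0, 0, 0], "turn": [0, 0, 0], "fingers": 0.3}
    - {"dp": [0, 0, 0], "turn": [0, 0, 0], "fingers": 0.3}
    - {"dp": [0, 0, 0], "turn": [0, 0, 0], "fingers": 0.3}

```text
clock: 10.67
eef_pos: [525.3, -252.7, 155.4]
tcp_rot: [2.899, -0.471, 0.681]
contact_force: [-0.3, -0.0, 0.4]
opening: 0.695
grasp_force: 0.0
```

play_rows:
  rows:
    - {"dp": [0, 0, -0.4], "turn": [0, 0, 0], "fingers": 0.3}
    - {"dp": [0, 0, -0.8], "turn": [0, 0, 0], "fingers": 0.3}
    - {"dp": [0, 0, -0.8], "turn": [0, 0, 0], "fingers": 0.3}
    - {"dp": [0, 0, -0.8], "turn": [0, 0, 0], "fingers": 0.3}
    - {"dp": [0, 0, 0], "turn": [0, 0, 0], "fingers": 0.3}

```text
clock: 11.08
eef_pos: [469.9, -264.6, 257.1]
tcp_rot: [2.892, -0.472, 0.683]
contact_force: [1.4, -0.5, 1.5]
opening: 0.699
grasp_force: 0.0
```

```bash
python3 - <<'E'
from h import *
st()
f=r.grab_frame("wrist");g=r.grab_frame("side")
top=GRIP+WN*12;ring=lambda a:top+R.from_rotvec(WN*a).apply(WX)*52
p=proj(f,[top,ring(.436),top-R.from_rotvec(WN*.436).apply(WX)*34]);print(p.round(1))
a=cv2.resize(f["pixels"][60:360,80:480],(400,300));b=cv2.resize(g["pixels"][130:340,180:460],(400,300))
cv2.imwrite("pics/p5.png",np.hstack([a,b])[:,:,::-1])
E
```

```text
t 11.0833 kiln tcp [-139.  -224.1  257.1] F [ 1.4 -0.5  1.5] q [-0.78  0.05  2.07  0.62  0.79 -0.22] open 0.7 gf 0.0
[[272.9 217.2]
 [272.5 146.9]
 [273.2 258.6]]
```

View pics/p5.png

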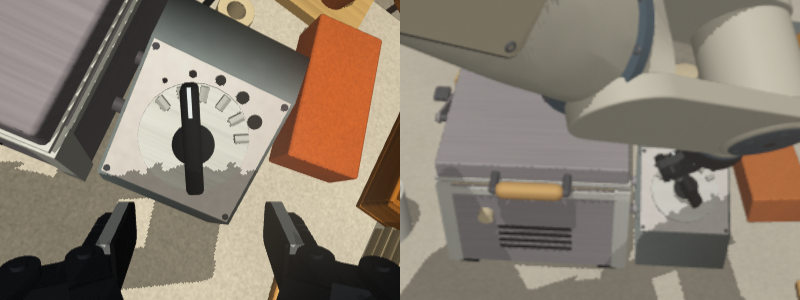

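The wrist crop shows the pointer at the second dot, with its tip at (188,83) and tail at (195,193). The side crop shows the lid shut. I'll measure the pointer angle and length more exactly.

```bash
python3 - <<'E'
from h import *
f=r.grab_frame("wrist");im=f["pixels"][130:262,225:320]
m=(im.max(2)<62).astype(np.uint8)
n,l,s,c=cv2.connectedComponentsWithStats(m);i=1+np.argmax(s[1:,4]);b=(l==i)
def pp(u,v,h):
    o,d=ray(f,u,v);P0=K(x,PC)[0]+WN*h;return o+d*((P0-o)@WN)/(d@WN)
C=K(x,PC)[0]+WN*52;Yv=RK@PY
v,u=np.nonzero(b);P=np.array([pp(a+225,e+130,52)-C for a,e in zip(u,v)])
X=P@WX;Y=P@Yv
for h,sel in(("tip",X>25),("tail",X<-18)):print(h,X[sel].mean().round(1),Y[sel].mean().round(1),"ext",np.hypot(X[sel],Y[sel]).max().round(1))
t=np.array([X[X>25].mean(),Y[X>25].mean()])-[X[X<-18].mean(),Y[X<-18].mean()]
print("setting",.8727-np.arctan2(t[1],t[0]),s[i])
E
```

```text
tip 36.8 19.8 ext 55.0
tail -22.6 -10.3 ext 30.5
setting 0.4037431715712168 [  29   12   42  114 2506]
```

```bash
python3 -c "
from rig import r
print(r.sign_off())"
```

```text
the job is handed in; nothing more can be done
None
```

The job is handed in. By the last pictures the lid is shut, and the selector measures about 0.40 rad (target 0.436) and looks fully home in the second-slowest notch. The arm is clear of everything and the bystanders were not touched; sign-off returned no verdict.

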